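# Bring the slipped bench prop up to the next hole

## Task

A speaker panel is to lie level on the two telescoping bench props, but one prop has slipped down between two of its holes. Pull that lower prop's inner tube up by its head until the sprung button pops through the next hole above and the two heads stand level, then let go. Leave the other prop set as it is.

Things in the scene. Friction and masses are not known exactly. Their poses are not given: they have to be found in the camera images.
- low_head (a point): Centre of the top of the slipped (lower) prop's head: a light wooden block with black rubber top, 60 (point x) x 40 (point y) x 32 mm high below this point, vertical sides; grip across the 40 mm width from above. z is up; -x points to the side with the three button holes. Head top stands 204 mm above the bench with the button in the lowest hole, 249 mm in the middle hole.
- set_head (a point): Same point and axes on the other, identical prop, already locked in its middle hole (top at 249 mm), left or right of the lower one. Each prop: steel foot plate 130x110x10 mm (x, y, z) fixed to the bench, upright square aluminium outer tube 36 mm wide with a 42 mm black collar, top at 160 mm; square dark inner tube 26 mm wide, carrying the head, slides in it.
- low_tube (a joint): Lower prop's inner tube, m, grows upward: 0 lowest hole, 0.045 middle, 0.090 top hole. Starts at 0.013 to 0.031; stays where left (3 N slide friction, 0.13 to 0.21 kg). Once the button pops into a hole the tube is locked both ways with about 1.5 mm play either way: a firm stop is felt. It catches from about 1.5 mm before the hole's centre, pulled at up to 0.1 m/s.
- low_button (a joint): Lower prop's brass sprung button, carried by the inner tube, 10 mm across (holes 13 mm), m: 0 held in, hidden behind the outer tube's wall; 0.008 fully out, about 4 mm proud of the outer tube. Its 3 N spring drives it out by itself when it reaches a hole; it needs no pressing here.

How it is judged:
By the outcome, as a careful person would: the job done as asked, in the order asked, and still so for the second after the job is handed in, with the robot touching nothing.
It also fails if it takes over 24 s, if anything falls off the work surface, if the arm or the gripper's body presses on something with over 40 N, if the wrist force passes 120 N, or if a joint passes its speed limit or range.

## Robot

A 6-joint arm with a two-finger parallel gripper is mounted at the origin on the work surface; the furniture and walls round the work are solid. World frame = base frame: x ahead of the robot, y to its left, z up, the work surface at z = 0. Lengths are in m, angles in rad, forces in N, time in s.
With the tool pointing down it reaches from about 0.375 to 0.975 m from the base axis. Payload 3.8 kg.
Tool frame: the origin (TCP) lies midway between the tips of the shut fingers; the grasp point (between the pads) lies 19 mm behind it; z points along the fingers, y is the line along which they close (so a half turn about z gives the same grasp; the last joint's range is limited). The gripper opens to 88 mm and grips with 3 to 60 N. Pads are 18 mm wide; open, the fingers measure 123 mm over their backs; the gripper's body (75 mm by 187 mm) begins 45 mm behind the grasp point.
Start: joints at [-1.329, 0.264, 1.604, -0, 1.274, -0.037], TCP at [0.186, -0.649, 0.239] pointing down, gripper open.
Joint ranges: [-2.63, 2.63], [-0.94, 2.18], [0.31, 2.57], [-1.31, 4.45], [0, 2.66], [-2.55, 2.55]. Speed limits (rad/s): [2.57, 2.57, 3.14, 3.14, 3.14, 3.14].

## Interface

Orientations are given as a rotation vector (axis times angle).
In Python, from cell import manip, inverse_kinematics, cams, order gives the robot as it stands. Calls block until the motion is done:
- manip.move_pose(position, orientation): joint-space move of the TCP to a pose.
- manip.move_linear(position, rate=0.15, rot=None): straight line of the TCP; rot=None keeps the orientation; rate is the mean speed in m/s.
- manip.set_joints(angles): joint-space move.
- manip.set_gripper(opening, force=None): finger opening in m; force is the grip in N (None keeps the last); returns when the fingers have stopped.
- manip.dwell(seconds).
- inverse_kinematics(position, orientation): joint angles nearest the present ones, or None.
- manip.state(): the state.
- cams.capture(name): name is "scene" or "side" or "wrist"; returns a dict with "image" (420x560x3 uint8, blue, green, red), "z_map" (420x560 float32, m along the optical axis (not along the pixel's ray), 0 where there is no reading), "intrinsics" (3x3 intrinsics, pixels), "position" and "orientation" of the camera in the world; the wrist camera has in their place "T_tool_cam" (4x4, takes a point from camera to tool coordinates, whose origin is the TCP and whose axes are the flange's). Camera axes: x right, y down, z forward; pixel columns grow to the right and rows downward; lengths in m; the calibration is good to about 2 mm. A picture is of the moment at which its call begins: read the wrist's pose just before it.
A pose or a line that the arm cannot do raises manip.IKError and nothing moves.
- order.close_job(): hands the job in; it is judged then, once.
The state is a dict: "clock": time; "joint_pos": joint angles; "joint_velocities": joint speeds; "tau": joint torques, N m; "tool_pos": TCP position; "tcp_rot": TCP orientation; "contact_force": force on the tool from outside, world axes, zero at the start; "moment": the same for the moment, N m; "gripper_width": finger opening in m; "grasp_force": force on a finger pad.
Only numpy, scipy, OpenCV 4.12 (cv2) and the standard library are available. Lean on these libraries where they do the work, as an engineer would, in place of code of your own. Each camera call takes 0.05 s, during which the arm holds its last target. There are 200 camera calls.

## Working session

There is one attempt and no reset: what is moved stays moved. The work goes in short steps, each a Python script; the robot and the scene stay as the last script left them, time stands still between calls to the robot, and variables do not carry over. Pictures are saved under pics/ and viewed, at most 10 in all, crops included, and the job is handed in when it is done.

```bash
mkdir -p pics; cat > h.py <<'E'
import numpy as np, cv2
from scipy.spatial.transform import Rotation as R
from cell import manip, inverse_kinematics, cams, order
def cloud(n):
    s=manip.state(); c=cams.capture(n); z=c["z_map"]; K=np.array(c["intrinsics"])
    v,u=np.mgrid[:z.shape[0],:z.shape[1]]
    p=np.stack([(u-K[0,2])/K[0,0]*z,(v-K[1,2])/K[1,1]*z,z],-1)
    if n=="wrist":
        T=np.array(c["T_tool_cam"]); p=p@T[:3,:3].T+T[:3,3]
        r=R.from_rotvec(s["tcp_rot"]).as_matrix(); t=np.array(s["tool_pos"])
    else:
        o=np.array(c["orientation"]); r=o if o.shape==(3,3) else R.from_rotvec(o).as_matrix() if o.size==3 else R.from_quat(o).as_matrix(); t=np.array(c["position"])
    p=p@r.T+t; p[z==0]=np.nan
    return c["image"],p
E
python3 - <<'E'
from h import *
for n in("scene","side"):
    c=cams.capture(n); print(n,c["position"],c["orientation"])
    im,p=cloud(n); cv2.imwrite(f"pics/{n}0.png",im); np.save(f"{n}0.npy",p)
print(manip.state())
E
```

```text
scene [-0.08882517  0.48054798  0.87815537] [-1.15385787  2.32653631 -0.98997989]
side [ 0.27594023 -0.75630219  0.86041088] [-2.30559151  0.35322388 -0.17607765]
{'clock': 0.2, 'joint_pos': array([-1.32888007e+00,  2.64510829e-01,  1.60484759e+00,  1.42282767e-05,
        1.27370969e+00, -3.68913404e-02]), 'joint_velocities': array([-0.00029166, -0.0022319 , -0.00416193,  0.00054329, -0.00115265,
        0.0008482 ]), 'tau': array([ 8.94510254e-05, -5.02169752e+01, -3.56979311e+01,  7.29030767e-02,
        2.58484832e-02, -1.23940285e-04]), 'tool_pos': array([ 0.18566764, -0.64849813,  0.23783562]), 'tcp_rot': array([-3.10966217e+00, -4.36322227e-01,  2.15815755e-04]), 'contact_force': array([ 0.35867966, -0.40557154,  0.02976917]), 'moment': array([-0.03870783,  0.0151196 , -0.0014957 ]), 'grasp_force': 0.0, 'gripper_width': 0.08809422339467528}
```

View pics/scene0.png

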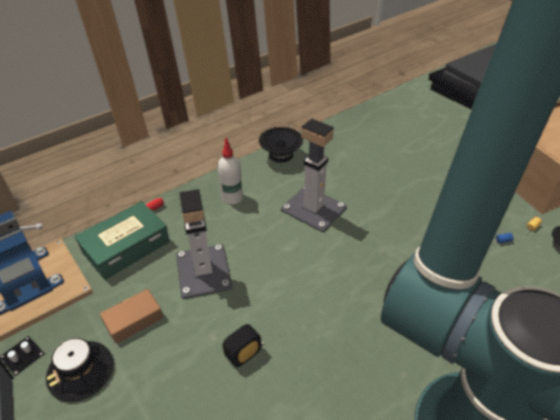

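View pics/side0.png

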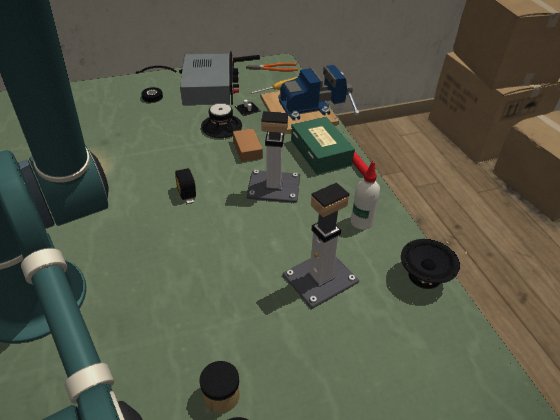

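The scene view shows two props, with heads at about (192,198) and (318,128). In the side view the heads are at (273,121) and (330,196), and the first looks lower. I'll measure both tops.

```bash
python3 - <<'E'
from h import *
C=[]
for n in("scene","side"):
    p=np.load(n+"0.npy"); q=p.reshape(-1,3); img=cv2.imread(f"pics/{n}0.png")
    for (u,v) in ({"scene":[(192,198),(318,128)],"side":[(273,121),(330,196)]}[n]):
        c=np.nanmedian(p[v-3:v+4,u-3:u+4].reshape(-1,3),0)
        m=(np.linalg.norm(q[:,:2]-c[:2],axis=1)<.06)&(abs(q[:,2]-c[2])<.006)
        t=q[m]; r=cv2.minAreaRect((t[:,:2]*1000).astype(np.float32))
        print(n,c.round(4),m.sum(),"z",np.median(t[:,2]).round(4),r)
        b=(np.linalg.norm(q[:,:2]-c[:2],axis=1)<.1)&(abs(q[:,2]-.01)<.004)
        print("  foot",cv2.minAreaRect((q[b][:,:2]*1000).astype(np.float32)), b.sum())
E
```

```text
scene [0.5902 0.1878 0.2181] 467 z 0.2177 ((586.7221069335938, 194.13641357421875), (39.874752044677734, 64.30084228515625), 66.5032958984375)
  foot ((586.1334228515625, 194.45724487304688), (109.77111053466797, 133.29214477539062), 66.448486328125) 1689
scene [ 0.5862 -0.1238  0.2492] 344 z 0.249 ((591.9515991210938, -127.06595611572266), (60.60342788696289, 43.682533264160156), 17.328277587890625)
  foot ((594.049072265625, -138.13514709472656), (130.63076782226562, 138.67343139648438), 15.224969863891602) 1145
side [0.5778 0.1779 0.2158] 302 z 0.2175 ((585.1726684570312, 190.92514038085938), (46.061256408691406, 59.1506233215332), 65.8603744506836)
  foot ((572.286865234375, 196.81451416015625), (112.4407730102539, 158.65313720703125), 67.2587890625) 1050
side [ 0.5873 -0.135   0.2489] 531 z 0.2489 ((590.82177734375, -128.8347930908203), (62.0382080078125, 41.412662506103516), 15.168290138244629)
  foot ((581.544189453125, -131.5787353515625), (150.5526885986328, 133.56529235839844), 15.422767639160156) 1637
```

```bash
python3 - <<'E'
from h import *
for n,(u,v) in {"scene":(227,147),"side":(373,170)}.items():
    p=np.load(n+"0.npy"); print("bottle tip",np.nanmedian(p[v-2:v+3,u-2:u+3].reshape(-1,3),0))
rot=lambda d:(R.from_euler('z',d,degrees=True)*R.from_euler('x',180,degrees=True)).as_rotvec()
tops=[.5865,.1935,.40]
for d in(-23.5,156.5): print(d,inverse_kinematics(tops,rot(d)))
s=manip.state(); t=s["tool_pos"]
manip.move_linear([t[0],t[1],.42],rate=.3)
d=min((-23.5,156.5),key=lambda d:9 if (j:=inverse_kinematics(tops,rot(d))) is None else abs(j[5]))
manip.move_pose(tops,rot(d)); print(d,manip.state()["clock"],manip.state()["joint_pos"])
im,p=cloud("wrist"); cv2.imwrite("pics/w1.png",im); np.save("w1.npy",p)
q=p.reshape(-1,3); m=(np.linalg.norm(q[:,:2]-[.5865,.1935],axis=1)<.06)&(abs(q[:,2]-.2175)<.008)
print(m.sum(),np.median(q[m],0),cv2.minAreaRect((q[m][:,:2]*1000).astype(np.float32)))
E
```

```text
bottle tip [0.74816408 0.01143193 0.16502231]
bottle tip [0.75402265 0.00261614 0.16555095]
-23.5 [ 2.78349801e-01  1.00323728e-01  1.50501213e+00 -4.44089210e-16
  1.53625680e+00  2.25929850e+00]
156.5 [ 0.2783498   0.10032373  1.50501213  0.          1.5362568  -0.88229415]
156.5 4.2167 [ 2.77200032e-01  1.00385460e-01  1.50490860e+00 -2.09263913e-04
  1.53623356e+00 -8.82237487e-01]
2630 [0.58546856 0.19355519 0.21744281] ((586.9990844726562, 192.93154907226562), (40.05074691772461, 59.50004196166992), 66.22904205322266)
```

View pics/w1.png

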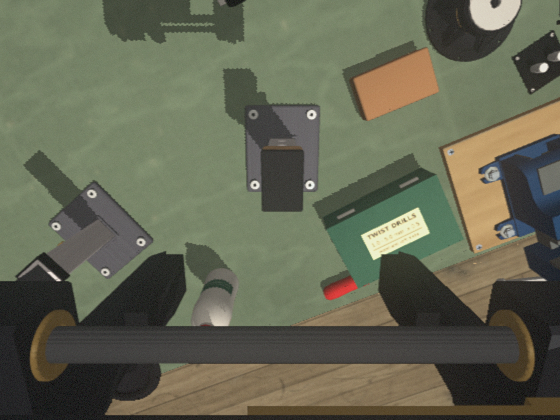

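The wrist view shows the low head at (282,180), square to the fingers and with clear space round it. Its centre is (0.587, 0.193) and its top is at 0.2175. Next I'll grip it and pull in small steps while watching the force.

```bash
python3 - <<'E'
from h import *
f=lambda:manip.state()["contact_force"]
x,y=.5868,.1932
manip.move_linear([x,y,.26],rate=.2); 
manip.move_linear([x,y,.188],rate=.1); print(f())
manip.set_gripper(.03,force=30); s=manip.state(); print(s["gripper_width"],s["grasp_force"],s["contact_force"],s["clock"])
z0=s["tool_pos"][2]; b=.188
manip.move_linear([x,y,b+.024],rate=.05)
F0=f()[2]; print("F0",F0,manip.state()["tool_pos"][2]-z0)
for k in range(12):
    manip.move_linear([x,y,b+.0255+.0015*k],rate=.02)
    s=manip.state(); F=s["contact_force"]; print(k,round((s["tool_pos"][2]-z0)*1000,2),F.round(1))
    if F[2]<F0-9: break
print(s["clock"])
im,p=cloud("wrist"); cv2.imwrite("pics/w2.png",im)
im,p=cloud("scene"); cv2.imwrite("pics/s2.png",cv2.resize(im[150:310,130:290],None,fx=3.5,fy=3.5))
q=p.reshape(-1,3); m=(np.linalg.norm(q[:,:2]-[x,y],axis=1)<.03)&(abs(q[:,2]-.247)<.01); print(m.sum(),np.median(q[m],0))
E
```

```text
[ 0.32953692 -0.34789328 -0.28559975]
0.04004411660998069 29.99925384297967 [-0.85268246 -1.74452975  0.47184612] 6.7667
F0 0.896154713420197 0.02518655929205854
0 25.7 [-1.1 -3.7 -1.3]
1 26.61 [ 0.6 -3.5 -4.5]
2 28.18 [ 0.5 -4.  -6.3]
3 30.32 [ 0.3 -5.3 -5.3]
4 31.96 [-1.1 -5.  -4.2]
5 33.13 [-0.1 -5.5 -5.4]
6 33.25 [  3.5  -4.5 -11.1]
9.15
531 [0.58366044 0.19550378 0.25067031]
```

View pics/s2.png

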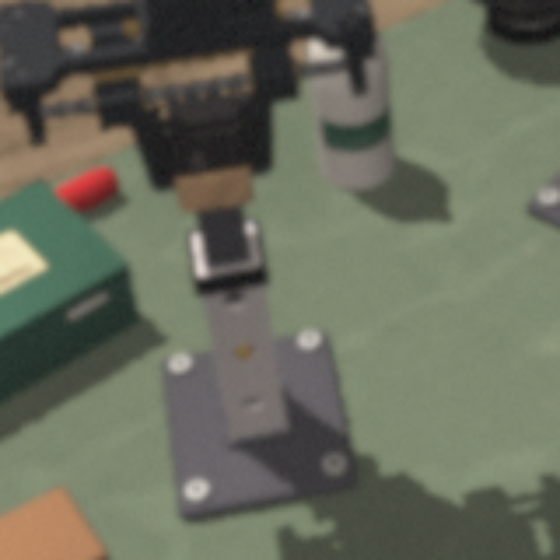

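The picture shows brass in the middle hole at (242,352), with the top hole at (232,297) and the lowest at (252,405) both empty. The tube stopped at +33 mm, which is the hole centre plus play. I'll tug once to confirm, centre it, and let go.

```bash
python3 - <<'E'
from h import *
x,y=.5868,.1932
def pr(l):
    s=manip.state(); print(l,s["tool_pos"].round(4),s["contact_force"].round(1),round(s["clock"],2))
pr("a"); manip.move_linear([x,y,.188+.0365],rate=.02); manip.dwell(.2); pr("tug")
manip.move_linear([x,y,.188+.0315],rate=.03); manip.dwell(.2); pr("centre")
manip.set_gripper(.085); manip.dwell(.1); pr("open")
manip.move_linear([x,y,.29],rate=.12); manip.move_linear([x,y,.42],rate=.3); manip.dwell(.3); pr("up")
im,p=cloud("wrist"); q=p.reshape(-1,3)
m=(np.linalg.norm(q[:,:2]-[x,y],axis=1)<.05)&(abs(q[:,2]-.245)<.02); print(m.sum(),np.median(q[m],0))
im,p=cloud("scene"); q=p.reshape(-1,3); cv2.imwrite("pics/s3.png",cv2.resize(im[100:310,130:360],None,fx=2.6,fy=2.6))
for c in([x,y],[.591,-.128]):
    m=(np.linalg.norm(q[:,:2]-c,axis=1)<.03)&(abs(q[:,2]-.247)<.008); print(m.sum(),np.median(q[m],0))
E
```

```text
a [0.5866 0.1929 0.2212] [  1.8  -4.6 -11.3] 9.25
tug [0.5866 0.193  0.2213] [  5.4  -3.8 -18. ] 9.7
centre [0.5866 0.193  0.2197] [ 0.2 -4.8 -4.9] 10.22
open [0.5868 0.1932 0.2194] [-0.7  0.1 -1.3] 11.12
up [0.5862 0.193  0.4179] [-0.7 -0.3 -0.7] 12.74
2947 [0.5841219  0.19394621 0.24902592]
451 [0.5838827  0.19509968 0.24940221]
359 [ 0.58841481 -0.12384108  0.24885448]
```

View pics/s3.png

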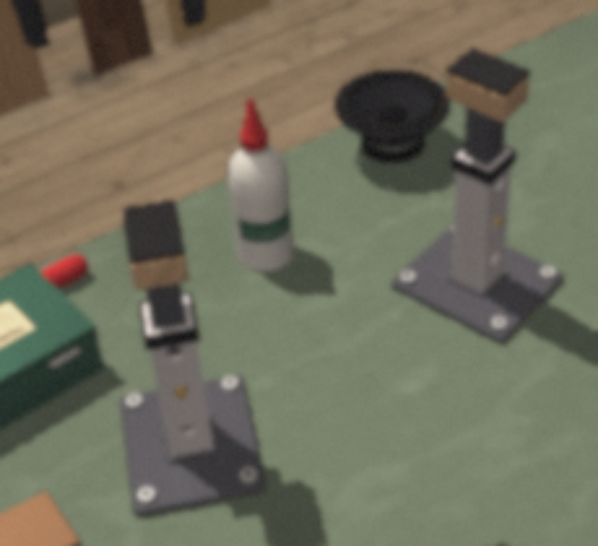

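The brass button shows in the middle hole at (181,392), both heads stand at about 249 mm, and the gripper is clear.

```bash
python3 -c "
from cell import order; print(order.close_job())"
```

```text
the job is handed in; nothing more can be done
None
```

The lower prop is locked in its middle hole, level with the other at about 249 mm; I let go, left the other prop untouched and handed in the job at about 13 s of the 24 s allowed.

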